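# Unpack the pile of prep boxes onto the colour-coded mats

## Robot

A 6-joint arm with a two-finger parallel gripper is mounted at the origin on a cart in front of the work surface, level with it; the furniture and walls round the work are solid. World frame = base frame: x ahead of the robot, y to its left, z up, the work surface at z = 0. Lengths are in mm, angles in degrees, forces in N, time in s.
With the tool pointing down it reaches from about 325 to 850 mm from the base axis. Payload 4.4 kg.
Tool frame: the origin (TCP) lies midway between the tips of the shut fingers; the grasp point (between the pads) lies 19 mm behind it; z points along the fingers, y is the line along which they close (so a half turn about z gives the same grasp; the last joint's range is limited). The gripper opens to 94 mm and grips with 3 to 60 N. Pads are 16 mm wide; open, the fingers measure 119 mm over their backs; the gripper's body (75 mm by 177 mm) begins 78 mm behind the grasp point.
Start: joints at [-82.248, 11.837, 88.321, -0, 79.842, -8.623], TCP at [162.094, -551.681, 180.547] pointing down, gripper open.
Joint ranges: [-156.59, 156.59], [-49.26, 127.26], [12.9, 141.05], [-63.56, 243.56], [4.71, 150.69], [-161.64, 161.64]. Speed limits (degrees/s): [159.86, 159.86, 180, 180, 180, 180].

## Interface

Orientations are given as a 3x3 rotation matrix whose columns are the frame's x, y, z axes.
In Python, from workcell import * gives the robot as it stands.
- The arm moves only by the tool jog_arm, never from a script. Its argument "commands" is a list of rows, each an object with "linear": the shift along the tool's x, y, z in mm, a list of three; "yaw": the turn about the tool's z in rad; "hand": the finger opening in mm, from 0 to 94. In form: [{"linear": [dx, dy, dz], "yaw": yaw, "hand": hand}, ...]. A call has 1 to 5 rows; each row is the pose to reach, as a shift and turn from the pose commanded when the call began, along the tool's axes at that moment; what a row does not reach only later rows make up. A row lasts 1/12 s, in which the tool goes at most 41.7 mm and 7.16 degrees, less where a joint would pass 70% of its speed; a pose out of reach is approached as far as the arm can. A call with a gripper value outside its range is refused whole. The fingers move at their own pace and stop on an object; "squeeze" is the grip in N (left out, the last holds). Time passes only in rows, so rows that repeat a pose let the fingers close. It gives the time, the measured TCP pose, the force, the opening and the grip force at its end, in the units of the state.
- read_state(): the state, without advancing time (a new reading comes with each control period).
- snapshot(name): name is "side" or "top"; returns the picture (480x640x3 uint8, red, green, blue); there is no depth.
- get_calibration(name): a dict with "mtx" (3x3 intrinsics, pixels), "R" (3x3) and "t" (3): a world point X has camera coordinates R X + t. Camera axes: x right, y down, z forward; pixel columns grow to the right and rows downward; lengths in mm; the calibration is good to about 2 mm. A picture is of the moment at which its call begins. get_calibration takes no time and is no camera call.
- close_job(): hands the job in; it is judged then, once.
The state is a dict: "clock": time; "qpos": joint angles; "qd": joint speeds; "joint_torque": joint torques, N m; "ee_pos": TCP position; "tool_rot": TCP orientation; "ft_force": force on the tool from outside, world axes, zero at the start; "ft_torque": the same for the moment, N m; "width": finger opening in mm; "gripper_force": force on a finger pad.
Only numpy, scipy, OpenCV 4.12 (cv2) and the standard library are available. Lean on these libraries where they do the work, as an engineer would, in place of code of your own. Each camera call takes 0.05 s, during which the arm holds its last target. There are 200 camera calls.

## Task

The prep boxes came up from the cold room in one pile: take it apart and set the three lidded boxes and the spice jar each upright in the middle of the mat of its own colour (lid or cap colour), the boxes lying lengthwise in line with their mats. The colours keep foods apart, so nothing may touch a mat of another colour; set things down rather than dropping or tipping them, and leave the tomato where it is.

Things in the scene. Friction and masses are not known exactly. Their poses are not given: they have to be found in the camera images.
- jar_c (a point): Spice jar with a green cap and pale powder, round, 42 mm across and 87 mm high, about 0.09 kg. It starts on top of the pile. The point is its centre, half-way up; z is its upright axis.
- box_small_c (a point): Small white food box with a yellow lid (the lid is fixed), 60 x 46 x 32 mm, about 0.15 kg. It starts under the jar, on the blue-lidded box. The point is its centre, half-way up; its x axis is its long side, y its 46 mm side, z up.
- box_mid_c (a point): Middle white food box with a blue lid (fixed), 80 x 50 x 34 mm, about 0.22 kg. It starts under the yellow-lidded box, lying roughly crosswise on the red-lidded box. The point is its centre, half-way up; its x axis is its long side, y its 50 mm side, z up.
- box_large_c (a point): Large white food box with a red lid (fixed), 98 x 50 x 36 mm, about 0.3 kg. It is the bottom of the pile and stands on the worktop. The point is its centre, half-way up; its x axis is its long side, y its 50 mm side, z up.
- tomato_c (a point): A red tomato, 58 mm wide and 62 mm high, loose, standing somewhere in the row of mats; the point is its centre. It stays where it is.
- mat_red: The red mat: a flat red rectangle 112 x 72 mm, 4 mm thick, stuck to the worktop. Origin in the centre of its underside, on the worktop; x along its long side, y along its short side, z up.
- mat_blue: The blue mat: a flat blue rectangle 112 x 72 mm, 4 mm thick, stuck to the worktop. Origin in the centre of its underside, on the worktop; x along its long side, y along its short side, z up.
- mat_yellow: The yellow mat: a flat yellow rectangle 112 x 72 mm, 4 mm thick, stuck to the worktop. Origin in the centre of its underside, on the worktop; x along its long side, y along its short side, z up.
- mat_green: The green mat: a flat green rectangle 112 x 72 mm, 4 mm thick, stuck to the worktop. Origin in the centre of its underside, on the worktop; x along its long side, y along its short side, z up.

How it is judged (in metres and radians):
At the end, for the whole second after the job is handed in: Each box and the jar stands upright (6 degrees) on the mat of its own colour, centre within 15 mm of the mat's, boxes' long sides within 0.2 rad of the mat's long side (either way round); all released and at rest; the tomato within 25 mm of where it stood (horizontal distance between box_large_c and mat_red below 0.015 m and height (world z) of box_large_c between 0.017 and 0.027 m and angle between each of box_large_c, box_mid_c, box_small_c, jar_c's own z axis and vertical below 0.1 rad and linear speed of each of box_large, box_mid, box_small, jar below 0.02 m/s and angular speed of each of box_large, box_mid, box_small, jar below 0.2 rad/s and contact force between each of box_large, box_mid, box_small, jar and the fingers below 0.1 N and angle between the x axis of box_large_c and the x axis of mat_red, either way round below 0.2 rad and horizontal distance between box_mid_c and mat_blue below 0.015 m and height (world z) of box_mid_c between 0.016 and 0.026 m and angle between the x axis of box_mid_c and the x axis of mat_blue, either way round below 0.2 rad and horizontal distance between box_small_c and mat_yellow below 0.015 m and height (world z) of box_small_c between 0.015 and 0.025 m and angle between the x axis of box_small_c and the x axis of mat_yellow, either way round below 0.2 rad and horizontal distance between jar_c and mat_green below 0.015 m and height (world z) of jar_c between 0.0425 and 0.0525 m and distance of tomato_c from where it was at the start of the episode below 0.025 m); the robot touches nothing.
It fails at once if a box or the jar is tipped over (more than 35 degrees from upright) (angle between any of box_large_c, box_mid_c, box_small_c, jar_c's own z axis and vertical above 0.61 rad).
It fails at once if a box or the jar is dropped or knocked (faster than 0.7 m/s, as after a fall of 25 mm, without the fingers on it) ((linear speed of box_large above 0.7 m/s and contact force between box_large and the fingers below 0.05 N) or (linear speed of box_mid above 0.7 m/s and contact force between box_mid and the fingers below 0.05 N) or (linear speed of box_small above 0.7 m/s and contact force between box_small and the fingers below 0.05 N) or (linear speed of jar above 0.7 m/s and contact force between jar and the fingers below 0.05 N)).
It fails at once if a box or the jar touches a mat of another colour (contact force between any of box_large, box_small, jar and mat_blue above 0.1 N or contact force between any of box_large, box_mid, jar and mat_yellow above 0.1 N or contact force between any of box_large, box_mid, box_small and mat_green above 0.1 N or contact force between any of box_mid, box_small, jar and mat_red above 0.1 N).
It fails at once if the tomato is pushed away (more than 25 mm) (distance of tomato_c from where it was at the start of the episode above 0.025 m).
It also fails if it takes over 112 s, if anything falls off the work surface, if the arm or the gripper's body presses on something with over 40 N, if the wrist force passes 120 N, or if a joint passes its speed limit or range.

## Working session

There is one attempt and no reset: what is moved stays moved. The work goes in short steps, Python scripts to look and compute and a tool call to move; the robot and the scene stay as the last step left them, time stands still between calls to the robot, and variables do not carry over. Pictures are saved under pics/ and viewed, at most 14 in all, crops included, and the job is handed in when it is done.

Besides the shell and the picture viewer there is one more tool, called after "Request:" by a JSON object that holds its "method" and its "body". jog_arm: Moves the arm, as the interface text tells. Its arguments: {"type":"object","properties":{"commands":{"type":"array","items":{"type":"object","properties":{"linear":{"type":"array","items":{"type":"number"}},"yaw":{"type":"number"},"hand":{"type":"number"}}}},"squeeze":{"type":"number"}},"required":["commands"]}

```bash
mkdir -p pics; python3 - <<'E'
from workcell import *
import cv2
for n in("side","top"):
    cv2.imwrite(f"pics/{n}0.png",snapshot(n)[:,:,::-1]); c=get_calibration(n); print(n,c)
s=read_state(); print(s)
E
```

```text
side {'mtx': array([[506.00589776,   0.        , 326.38540738],
       [  0.        , 506.00589776, 241.19182169],
       [  0.        ,   0.        ,   1.        ]]), 'R': array([[ 0.91942064,  0.39258977,  0.02321574],
       [ 0.22564795, -0.47826369, -0.8487325 ],
       [-0.32210045,  0.78558075, -0.52831258]]), 't': array([-413.50852829,  -77.44922251, 1294.9276045 ])}
top {'mtx': array([[568.55876837,   0.        , 310.29170622],
       [  0.        , 568.55876837, 245.96700661],
       [  0.        ,   0.        ,   1.        ]]), 'R': array([[ 0.00276355, -0.99986597, -0.01613688],
       [-0.99687709, -0.00148104, -0.07895494],
       [ 0.07892046,  0.01630469, -0.99674757]]), 't': array([ -92.33524913,  504.50510326, 1272.05907603])}
{'clock': 0.1, 'qpos': array([-8.22501586e+01,  1.18777343e+01,  8.83955908e+01, -9.14396287e-04,
        7.98418468e+01, -8.62222663e+00]), 'qd': array([ 0.01620932, -0.20562892, -0.14405891,  0.01635707,  0.04460589,
        0.11425951]), 'joint_torque': array([-8.77249495e-04, -3.71870291e+01, -2.82293093e+01,  7.00660120e-02,
        3.11850349e-02, -4.74955209e-05]), 'ee_pos': array([ 161.9631137 , -550.91246661,  179.5316222 ]), 'tool_rot': array([[ 9.59450747e-01,  2.81876183e-01, -2.86627508e-04],
       [ 2.81876184e-01, -9.59448726e-01,  1.98964833e-03],
       [ 2.85830079e-04, -1.98976304e-03, -9.99997980e-01]]), 'ft_force': array([ 0.15866823, -0.06054462, -0.20872448]), 'ft_torque': array([-0.04679374,  0.00036585,  0.00836488]), 'gripper_force': 0.0, 'width': 94.0872896848455}
```

View pics/side0.png

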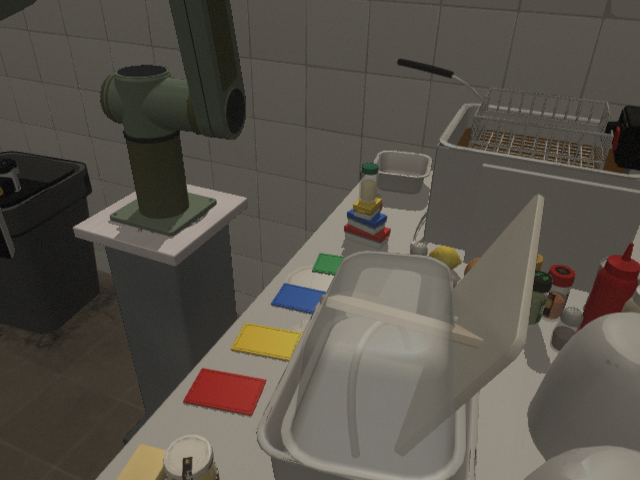

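View pics/top0.png

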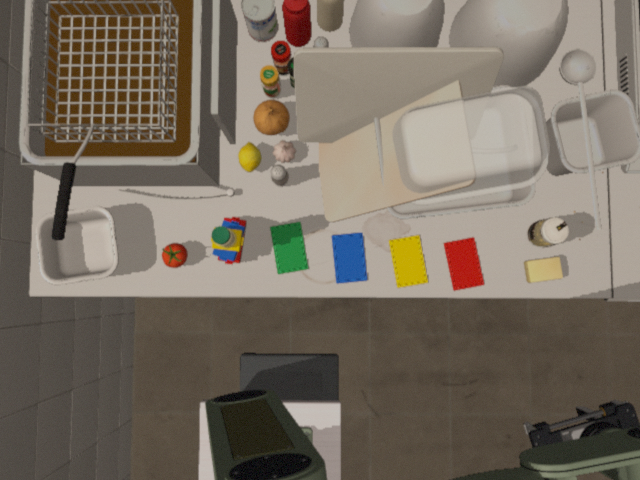

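The pile sits at about top (228,240) and side (368,205). The mats in the top view are green (290,248), blue (350,258), yellow (409,261) and red (464,264). The tomato is at (175,255).

```bash
python3 - <<'E'
import cv2
t=cv2.imread("pics/top0.png"); s=cv2.imread("pics/side0.png")
a=cv2.resize(t[205:275,195:265],None,fx=8,fy=8,interpolation=cv2.INTER_CUBIC)
cv2.imwrite("pics/c1.png",a)
b=cv2.resize(s[155:255,325:425],None,fx=6,fy=6,interpolation=cv2.INTER_CUBIC)
cv2.imwrite("pics/c2.png",b)
E
cat > h.py <<'E'
from workcell import *
import numpy as np, cv2
C={n:get_calibration(n) for n in("top","side")}
def back(n,uv,z):
    c=C[n]; d=np.linalg.inv(c["mtx"])@np.array([*uv,1.]); o=-c["R"].T@c["t"]; d=c["R"].T@d
    return (o+d*(z-o[2])/d[2])[:2]
def proj(n,X):
    c=C[n]; p=c["mtx"]@(c["R"]@np.array(X,float)+c["t"]); return p[:2]/p[2]
def mask(img,col):
    h=cv2.cvtColor(img,cv2.COLOR_RGB2HSV)
    lo,hi={"green":((60,120,50),(85,255,255)),"blue":((105,120,50),(120,255,255)),"yellow":((22,150,90),(32,255,255)),"red":((0,180,90),(6,255,255))}[col]
    m=cv2.inRange(h,lo,hi)
    if col=="red": m|=cv2.inRange(h,(174,180,90),(180,255,255))
    return m
def rect(n,img,col,roi,z):
    x0,y0,x1,y1=roi; m=mask(img,col)[y0:y1,x0:x1]
    ys,xs=np.nonzero(m); P=np.array([back(n,(x+x0,y+y0),z) for x,y in zip(xs,ys)],np.float32)
    return cv2.minAreaRect(P),len(xs)
E
python3 - <<'E'
from h import *
im=cv2.imread("pics/top0.png")[:,:,::-1].copy()
for c,r in dict(green=(262,215,315,282),blue=(325,225,375,290),yellow=(385,228,435,295),red=(440,230,490,298)).items():
    print(c,rect("top",im,c,r,4))
print("tom",back("top",(174,255),31))
E
```

```text
green (((502.5701904296875, -41.50691223144531), (108.1298828125, 68.67202758789062), 9.643987655639648), 1395)
blue (((479.76263427734375, -179.8509521484375), (109.33846282958984, 69.6641616821289), 5.67199182510376), 1451)
yellow (((472.1431579589844, -314.59423828125), (109.69649505615234, 70.95580291748047), 10.113017082214355), 1485)
red (((466.4913330078125, -440.8689880371094), (108.0125732421875, 68.96453094482422), 11.321127891540527), 1424)
tom [482.8651322  216.03111833]
```

View pics/c1.png

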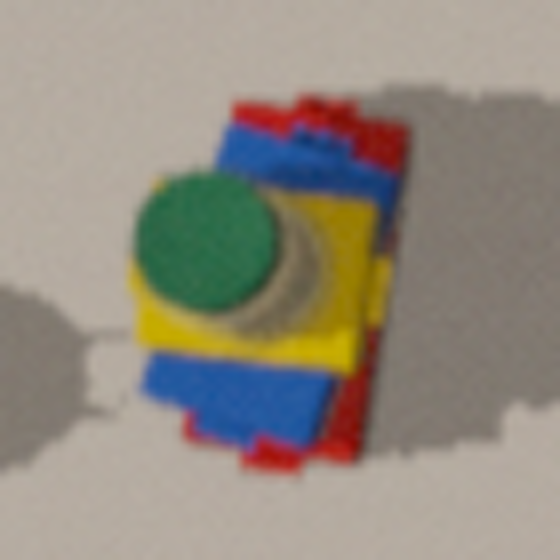

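View pics/c2.png

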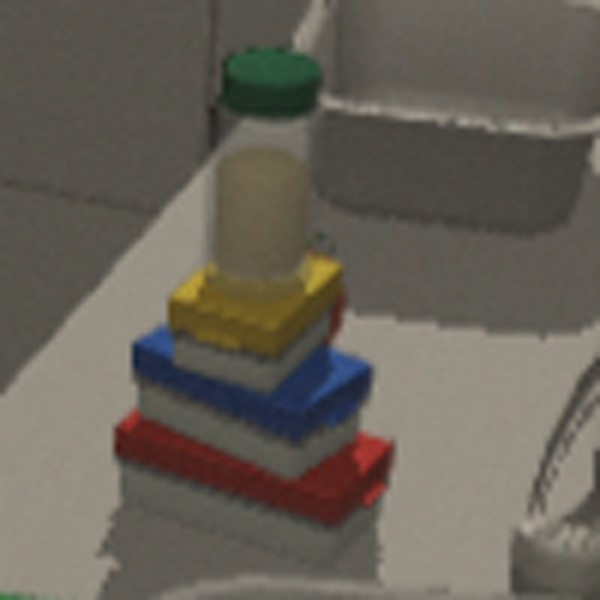

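The crops show the jar cap centre at c1 (207,240). Each lid's top corners are readable: the yellow box lies crosswise, while blue and red are roughly along x.

```bash
python3 - <<'E'
from h import *
def b(p,z): return back("top",(195+(p[0]+.5)/8-.5,205+(p[1]+.5)/8-.5),z)
print("jar",b((207,240),189))
for n,z,Q in (("yel",102,[(158,178),(380,203),(358,366),(137,340)]),("blue",70,[(232,125),(400,180),(316,438),(145,382)]),("red",36,[(237,103),(410,125),(360,460),(190,432)])):
    P=np.array([b(q,z) for q in Q]); print(n,P.mean(0),P.round(0).tolist(),cv2.minAreaRect(P.astype(np.float32)))
def bs(p,z): return back("side",(325+(p[0]+.5)/6-.5,155+(p[1]+.5)/6-.5),z)
print("jar side",bs((271,66),189),"jar base",bs((260,285),102))
for n,z,Q in (("yelL",102,(170,298)),("yel near",102,(273,332)),("yelR",102,(343,268)),("blueL",70,(133,345)),("blue near",70,(295,408)),("blueR",70,(372,367)),("redL",36,(117,425)),("red near",36,(330,498)),("redR",36,(393,440))): print(n,bs(Q,z).round(0))
E
```

```text
jar [513.639934    83.93047022]
yel [513.81705581  85.39998892] [[539.0, 113.0], [532.0, 53.0], [489.0, 58.0], [495.0, 117.0]] ((513.7843017578125, 85.30403137207031), (59.86574172973633, 43.9199104309082), 83.54688262939453)
blue [514.21000825  86.48218352] [[557.0, 98.0], [542.0, 52.0], [471.0, 74.0], [486.0, 121.0]] ((514.1853637695312, 86.3156509399414), (49.434810638427734, 74.35700225830078), 72.14031219482422)
red [517.68781536  84.62952344] [[568.0, 103.0], [561.0, 54.0], [467.0, 67.0], [475.0, 115.0]] ((517.5380249023438, 84.86714935302734), (49.345062255859375, 95.36297607421875), 82.21052551269531)
jar side [510.35564356  86.75742225] jar base [513.32917138  83.7049907 ]
yelL [486.  59.]
yel near [530.  51.]
yelR [537. 111.]
blueL [467.  75.]
blue near [539.  55.]
blueR [556.  98.]
redL [464.  70.]
red near [556.  54.]
redR [565. 105.]
```

Request:
{"method": "jog_arm", "body": {"commands": [{"linear":[0,0,-60],"yaw":0.286,"hand":94},{"linear":[0,0,-60],"yaw":0.286,"hand":94},{"linear":[0,0,-60],"yaw":0.286,"hand":94},{"linear":[0,0,-60],"yaw":0.286,"hand":94}], "squeeze": 20}}

```text
clock: 0.43
ee_pos: [162.2, -552.6, 242.1]
tool_rot: [[1.0, -0.001, 0.0], [-0.001, -1.0, -0.003], [0.0, 0.003, -1.0]]
ft_force: [-0.4, -0.5, -0.8]
width: 94.0
gripper_force: 0.0
```

Request:
{"method": "jog_arm", "body": {"commands": [{"linear":[98,-176,0],"yaw":0,"hand":94},{"linear":[98,-176,0],"yaw":0,"hand":94},{"linear":[98,-176,0],"yaw":0,"hand":94},{"linear":[98,-176,0],"yaw":0,"hand":94},{"linear":[98,-176,0],"yaw":0,"hand":94}]}}

```text
clock: 0.85
ee_pos: [260.4, -372.3, 238.8]
tool_rot: [[1.0, 0.001, -0.001], [0.001, -1.0, 0.004], [-0.001, -0.004, -1.0]]
ft_force: [0.4, -0.4, -0.5]
width: 94.0
gripper_force: 0.0
```

Tracks well. Two more big moves, then a small one.

Request:
{"method": "jog_arm", "body": {"commands": [{"linear":[98,-176,0],"yaw":0,"hand":94},{"linear":[98,-176,0],"yaw":0,"hand":94},{"linear":[98,-176,0],"yaw":0,"hand":94},{"linear":[98,-176,0],"yaw":0,"hand":94},{"linear":[98,-176,0],"yaw":0,"hand":94}]}}

```text
clock: 1.27
ee_pos: [358.1, -196.6, 239.2]
tool_rot: [[1.0, 0.002, -0.002], [0.002, -1.0, 0.002], [-0.002, -0.002, -1.0]]
ft_force: [1.2, -0.6, -0.4]
width: 94.1
gripper_force: 0.0
```

Request:
{"method": "jog_arm", "body": {"commands": [{"linear":[98,-176,0],"yaw":0,"hand":94},{"linear":[98,-176,0],"yaw":0,"hand":94},{"linear":[98,-176,0],"yaw":0,"hand":94},{"linear":[98,-176,0],"yaw":0,"hand":94},{"linear":[98,-176,0],"yaw":0,"hand":94}]}}

```text
clock: 1.68
ee_pos: [455.9, -20.8, 239.2]
tool_rot: [[1.0, 0.003, -0.002], [0.003, -1.0, 0.001], [-0.002, -0.001, -1.0]]
ft_force: [0.1, 0.1, -0.0]
width: 93.9
gripper_force: 0.0
```

Request:
{"method": "jog_arm", "body": {"commands": [{"linear":[57,-108,0],"yaw":0,"hand":94},{"linear":[57,-108,0],"yaw":0,"hand":94},{"linear":[57,-108,0],"yaw":0,"hand":94},{"linear":[57,-108,0],"yaw":0,"hand":94},{"linear":[57,-108,0],"yaw":0,"hand":94}]}}

```text
clock: 2.1
ee_pos: [512.3, 85.8, 238.6]
tool_rot: [[1.0, 0.005, -0.004], [0.005, -1.0, -0.0], [-0.004, 0.0, -1.0]]
ft_force: [-0.2, -0.9, -0.3]
width: 94.0
gripper_force: 0.0
```

Request:
{"method": "jog_arm", "body": {"commands": [{"linear":[1,1.5,35],"hand":94},{"linear":[1,1.5,70],"hand":94},{"linear":[1,1.5,90],"hand":80},{"linear":[1,1.5,105],"hand":70},{"linear":[1,1.5,105],"hand":56}]}}

```text
validation failed for argument at $.co...
```

Request:
{"method": "jog_arm", "body": {"commands": [{"linear":[0,0,0],"hand":48},{"linear":[0,0,0],"hand":44},{"linear":[0,0,0],"hand":40},{"linear":[0,0,0],"hand":36},{"linear":[0,0,0],"hand":34}], "squeeze": 12}}

```text
validation failed for argument at $.co...
```

Request:
{"method": "jog_arm", "body": {"commands": [{"linear":[0,0,0],"hand":34},{"linear":[0,0,0],"hand":34},{"linear":[0,0,0],"hand":34}]}}

```text
validation failed for argument at $.co...
```

Yaw must be given in every row.

Request:
{"method": "jog_arm", "body": {"commands": [{"linear":[1,1.5,35],"yaw":0,"hand":94},{"linear":[1,1.5,70],"yaw":0,"hand":94},{"linear":[1,1.5,90],"yaw":0,"hand":80},{"linear":[1,1.5,105],"yaw":0,"hand":70},{"linear":[1,1.5,105],"yaw":0,"hand":56}]}}

```text
clock: 2.52
ee_pos: [509.4, 81.1, 130.7]
tool_rot: [[1.0, -0.002, -0.01], [-0.002, -1.0, -0.0], [-0.01, 0.001, -1.0]]
ft_force: [-0.0, 0.9, 0.3]
width: 77.3
gripper_force: 0.0
```

Request:
{"method": "jog_arm", "body": {"commands": [{"linear":[0,0,0],"yaw":0,"hand":48},{"linear":[0,0,0],"yaw":0,"hand":44},{"linear":[0,0,0],"yaw":0,"hand":40},{"linear":[0,0,0],"yaw":0,"hand":36},{"linear":[0,0,0],"yaw":0,"hand":34}], "squeeze": 12}}

```text
clock: 2.93
ee_pos: [515.1, 82.8, 136.9]
tool_rot: [[1.0, -0.0, 0.002], [-0.0, -1.0, 0.0], [0.002, -0.0, -1.0]]
ft_force: [0.8, 1.3, 0.3]
width: 44.2
gripper_force: 0.3
```

Request:
{"method": "jog_arm", "body": {"commands": [{"linear":[0,0,0],"yaw":0,"hand":34},{"linear":[0,0,0],"yaw":0,"hand":34},{"linear":[0,0,0],"yaw":0,"hand":34}]}}

```text
clock: 3.18
ee_pos: [515.1, 82.8, 136.6]
tool_rot: [[1.0, 0.0, 0.002], [0.0, -1.0, -0.0], [0.002, 0.0, -1.0]]
ft_force: [-0.0, 0.6, 4.3]
width: 41.9
gripper_force: 11.9
```

Request:
{"method": "jog_arm", "body": {"commands": [{"linear":[0,0,-5],"yaw":0,"hand":34},{"linear":[0,0,-15],"yaw":0,"hand":34},{"linear":[0,0,-30],"yaw":0,"hand":34},{"linear":[0,0,-42],"yaw":0,"hand":34},{"linear":[0,0,-50],"yaw":0,"hand":34}]}}

```text
clock: 3.6
ee_pos: [514.9, 82.7, 187.4]
tool_rot: [[1.0, -0.0, 0.002], [-0.0, -1.0, -0.0], [0.002, 0.0, -1.0]]
ft_force: [0.1, -0.1, -1.3]
width: 42.1
gripper_force: 11.9
```

Request:
{"method": "jog_arm", "body": {"commands": [{"linear":[0,5,0],"yaw":0,"hand":34},{"linear":[-1,15,0],"yaw":0,"hand":34},{"linear":[-3,30,0],"yaw":0,"hand":34},{"linear":[-4,46,0],"yaw":0,"hand":34},{"linear":[-5,62,0],"yaw":0,"hand":34}]}}

```text
clock: 4.02
ee_pos: [508.0, 19.5, 184.4]
tool_rot: [[1.0, -0.0, -0.002], [-0.0, -1.0, -0.0], [-0.002, 0.0, -1.0]]
ft_force: [0.5, -0.8, -0.8]
width: 41.8
gripper_force: 11.9
```

Request:
{"method": "jog_arm", "body": {"commands": [{"linear":[-2,16,0],"yaw":0,"hand":34},{"linear":[-3,32,0],"yaw":0,"hand":34},{"linear":[-4,46,0],"yaw":0,"hand":34},{"linear":[-6,58,0],"yaw":0,"hand":34},{"linear":[-6,62,0],"yaw":0,"hand":34}]}}

```text
clock: 4.43
ee_pos: [502.1, -43.3, 184.6]
tool_rot: [[1.0, -0.002, -0.002], [-0.002, -1.0, -0.0], [-0.002, 0.0, -1.0]]
ft_force: [0.3, 0.1, -1.0]
width: 42.1
gripper_force: 11.9
```

Request:
{"method": "jog_arm", "body": {"commands": [{"linear":[0,0,10],"yaw":0,"hand":34},{"linear":[0,0,35],"yaw":0,"hand":34},{"linear":[0,0,65],"yaw":0,"hand":34},{"linear":[0,0,95],"yaw":0,"hand":34},{"linear":[0,0,120],"yaw":0,"hand":34}]}}

```text
clock: 4.85
ee_pos: [501.7, -40.2, 62.8]
tool_rot: [[1.0, 0.0, -0.002], [0.0, -1.0, 0.001], [-0.002, -0.001, -1.0]]
ft_force: [-0.7, -0.5, -1.0]
width: 41.7
gripper_force: 11.9
```

```bash
python3 - <<'E'
from h import *
a=snapshot("side"); cv2.imwrite("pics/s1.png",cv2.resize(a[180:330,260:420],None,fx=5,fy=4*1.0,interpolation=cv2.INTER_CUBIC)[:,:,::-1])
print(read_state()["ee_pos"],read_state()["ft_force"], read_state()["gripper_force"])
E
```

```text
[497.26841575 -39.14970441  57.82384281] [-2.75273741 -0.39882694 -3.14294344] 11.897965371608734
```

View pics/s1.png

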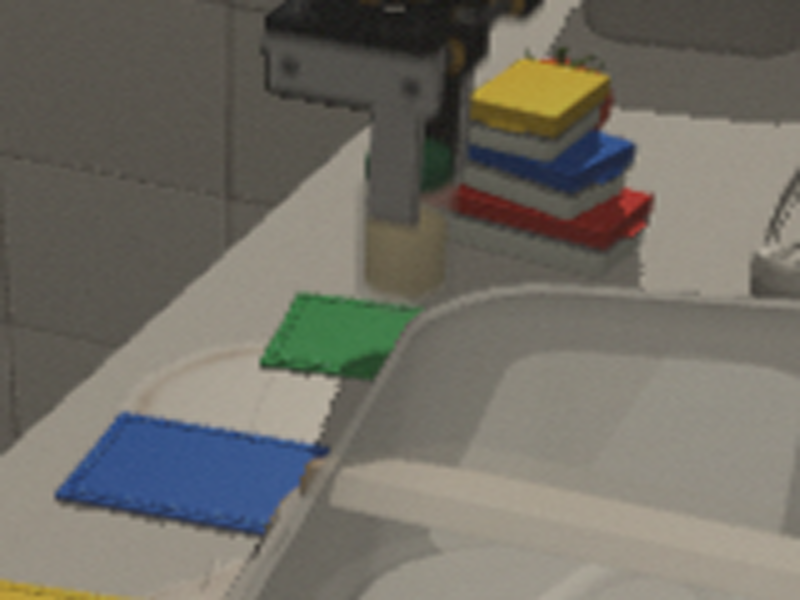

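The jar hangs upright above the green mat, and the rest of the pile is undisturbed. Next I let the arm settle.

Request:
{"method": "jog_arm", "body": {"commands": [{"linear":[0,0,0],"yaw":0,"hand":34},{"linear":[0,0,0],"yaw":0,"hand":34},{"linear":[0,0,0],"yaw":0,"hand":34}]}}

```text
clock: 5.15
ee_pos: [505.0, -41.4, 67.3]
tool_rot: [[1.0, 0.0, 0.003], [0.0, -1.0, -0.001], [0.003, 0.001, -1.0]]
ft_force: [0.5, -1.5, -1.6]
width: 42.4
gripper_force: 11.9
```

Request:
{"method": "jog_arm", "body": {"commands": [{"linear":[-1,0,8],"yaw":0,"hand":34},{"linear":[-1,0,16],"yaw":0,"hand":34},{"linear":[-1,0,22],"yaw":0,"hand":34},{"linear":[-1,0,25],"yaw":0,"hand":34},{"linear":[-1,0,26.5],"yaw":0,"hand":34}]}}

```text
clock: 5.57
ee_pos: [501.8, -40.9, 38.6]
tool_rot: [[1.0, -0.0, -0.001], [-0.0, -1.0, 0.001], [-0.001, -0.001, -1.0]]
ft_force: [-0.0, 1.3, 7.1]
width: 42.0
gripper_force: 12.0
```

Request:
{"method": "jog_arm", "body": {"commands": [{"linear":[0,0,0.5],"yaw":0,"hand":34},{"linear":[0,0,1],"yaw":0,"hand":34},{"linear":[0,0,1],"yaw":0,"hand":34},{"linear":[0,0,1],"yaw":0,"hand":34},{"linear":[0,0,1],"yaw":0,"hand":34}]}}

```text
clock: 5.98
ee_pos: [502.7, -41.1, 38.7]
tool_rot: [[1.0, -0.0, 0.001], [-0.0, -1.0, 0.0], [0.001, -0.0, -1.0]]
ft_force: [-0.5, 2.4, 5.6]
width: 42.2
gripper_force: 12.0
```

Request:
{"method": "jog_arm", "body": {"commands": [{"linear":[0,0,0],"yaw":0,"hand":44},{"linear":[0,0,0],"yaw":0,"hand":50},{"linear":[0,0,0],"yaw":0,"hand":60},{"linear":[0,0,0],"yaw":0,"hand":70},{"linear":[0,0,0],"yaw":0,"hand":70}]}}

```text
clock: 6.4
ee_pos: [502.0, -41.4, 37.7]
tool_rot: [[1.0, -0.0, -0.0], [-0.0, -1.0, -0.0], [-0.0, 0.0, -1.0]]
ft_force: [-0.6, 0.8, -0.6]
width: 66.8
gripper_force: 0.0
```

Request:
{"method": "jog_arm", "body": {"commands": [{"linear":[0,0,-15],"yaw":0,"hand":70},{"linear":[0,0,-40],"yaw":0,"hand":70},{"linear":[0,0,-75],"yaw":0,"hand":70},{"linear":[0,0,-105],"yaw":0,"hand":70},{"linear":[0,0,-120],"yaw":0,"hand":70}]}}

```text
clock: 6.82
ee_pos: [504.6, -42.0, 162.2]
tool_rot: [[1.0, -0.0, 0.006], [-0.0, -1.0, -0.002], [0.006, 0.002, -1.0]]
ft_force: [1.0, 0.1, 0.1]
width: 70.4
gripper_force: 0.0
```

Request:
{"method": "jog_arm", "body": {"commands": [{"linear":[2,-25,0],"yaw":-0.12,"hand":80},{"linear":[4,-60,0],"yaw":-0.24,"hand":80},{"linear":[6,-90,0],"yaw":-0.36,"hand":80},{"linear":[9,-115,0],"yaw":-0.48,"hand":80},{"linear":[10,-127,0],"yaw":-0.6,"hand":80}]}}

```text
clock: 7.23
ee_pos: [512.2, 88.4, 158.0]
tool_rot: [[0.821, 0.571, 0.0], [0.571, -0.821, 0.001], [0.001, -0.001, -1.0]]
ft_force: [0.4, -0.3, 0.1]
width: 80.0
gripper_force: 0.0
```

Request:
{"method": "jog_arm", "body": {"commands": [{"linear":[0,0,0],"yaw":-0.12,"hand":80},{"linear":[0,0,0],"yaw":-0.24,"hand":80},{"linear":[0,0,0],"yaw":-0.36,"hand":80},{"linear":[0,0,0],"yaw":-0.48,"hand":80},{"linear":[0,0,0],"yaw":-0.6,"hand":80}]}}

```text
clock: 7.65
ee_pos: [512.1, 85.7, 157.8]
tool_rot: [[0.357, 0.934, -0.0], [0.934, -0.357, -0.0], [-0.0, -0.0, -1.0]]
ft_force: [0.1, 0.1, -0.0]
width: 79.9
gripper_force: 0.0
```

Request:
{"method": "jog_arm", "body": {"commands": [{"linear":[0,0,0],"yaw":-0.12,"hand":80},{"linear":[0,0,0],"yaw":-0.24,"hand":80},{"linear":[0,0,0],"yaw":-0.257,"hand":80},{"linear":[0,0,0],"yaw":-0.257,"hand":80},{"linear":[0,0,0],"yaw":-0.257,"hand":80}]}}

```text
clock: 8.07
ee_pos: [512.2, 85.7, 158.0]
tool_rot: [[0.116, 0.993, -0.0], [0.993, -0.116, -0.0], [-0.0, -0.0, -1.0]]
ft_force: [0.6, 0.2, -0.0]
width: 79.7
gripper_force: 0.0
```

```bash
python3 - <<'E'
from h import *
a=snapshot("side"); cv2.imwrite("pics/s2.png",cv2.resize(a[160:330,260:440],None,fx=4,fy=3.5,interpolation=cv2.INTER_CUBIC)[:,:,::-1])
print(read_state()["ee_pos"],read_state()["tool_rot"])
E
```

```text
[512.21882253  85.70188197 157.97770703] [[ 1.15770023e-01  9.93276044e-01 -4.27901415e-05]
 [ 9.93276043e-01 -1.15770025e-01 -5.28060628e-05]
 [-5.74048129e-05 -3.63890634e-05 -9.99999998e-01]]
```

View pics/s2.png

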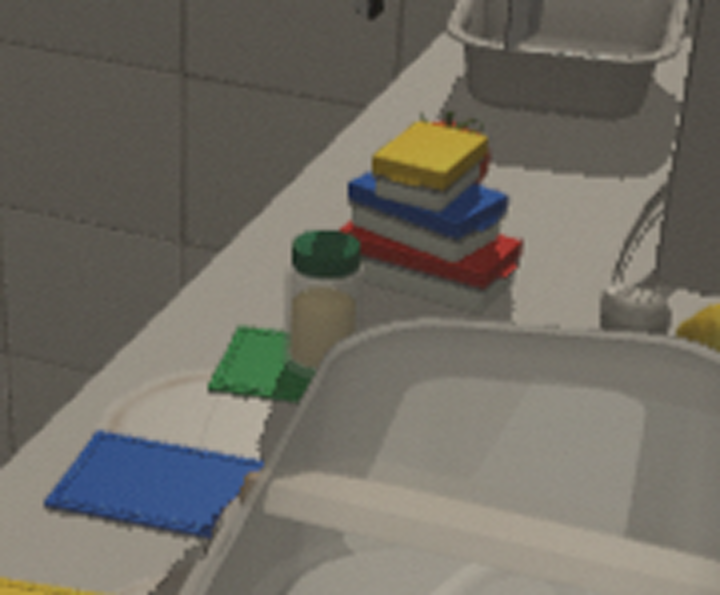

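```bash
python3 - <<'E'
from h import *
for p in [(512,86,158),(552,80,158),(472,90,158),(512,86,189)]: print(proj("side",p))
a=snapshot("side"); cv2.imwrite("pics/s3.png",a[60:300,200:520][:,:,::-1])
E
```

```text
[369.38103463 178.90143664]
[385.95556214 183.39120628]
[353.00785379 174.88692727]
[370.35426488 165.84388817]
```

View pics/s3.png

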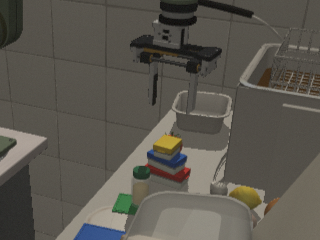

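```bash
python3 - <<'E'
from h import *
for p in [(500,-70,63),(500,-64,63),(500,-64,75),(500,-70,90)]: print(p,proj("side",p))
c=C["side"]; print(-c["R"].T@c["t"])
E
```

```text
(500, -70, 63) [336.15275306 248.63625273]
(500, -64, 63) [337.24373675 247.22037984]
(500, -64, 75) [337.44470548 242.3205158 ]
(500, -70, 90) [336.5953844  237.49604336]
[ 814.7612944  -891.97213919  627.99277224]
```

The pictures suggest that when the fingers are open their tips sit well above the shut-finger TCP. I'll descend partway and check from near.

Request:
{"method": "jog_arm", "body": {"commands": [{"linear":[0,0,25],"yaw":0,"hand":70},{"linear":[0,0,50],"yaw":0,"hand":70},{"linear":[0,0,66],"yaw":0,"hand":70},{"linear":[0,0,74],"yaw":0,"hand":70},{"linear":[0,0,78],"yaw":0,"hand":70}]}}

```text
clock: 8.58
ee_pos: [511.1, 85.7, 78.6]
tool_rot: [[0.114, 0.993, -0.003], [0.993, -0.114, -0.0], [-0.0, -0.003, -1.0]]
ft_force: [1.1, 0.5, -0.2]
width: 69.7
gripper_force: 0.0
```

Request:
{"method": "jog_arm", "body": {"commands": [{"linear":[0,0,0],"yaw":0,"hand":64},{"linear":[0,0,0],"yaw":0,"hand":62},{"linear":[0,0,0],"yaw":0,"hand":60},{"linear":[0,0,0],"yaw":0,"hand":60}]}}

```text
clock: 8.92
ee_pos: [513.4, 85.8, 81.4]
tool_rot: [[0.114, 0.993, 0.003], [0.993, -0.114, 0.0], [0.0, 0.003, -1.0]]
ft_force: [1.0, 0.1, -0.8]
width: 59.8
gripper_force: 0.0
```

```bash
python3 - <<'E'
from h import *
a=snapshot("side"); cv2.imwrite("pics/s4.png",cv2.resize(a[150:260,310:430],None,fx=5,fy=5,interpolation=cv2.INTER_CUBIC)[:,:,::-1])
s=read_state();print(s["ee_pos"],s["width"])
E
```

```text
[513.2107063   85.76780577  81.20704269] 60.20868049781048
```

View pics/s4.png

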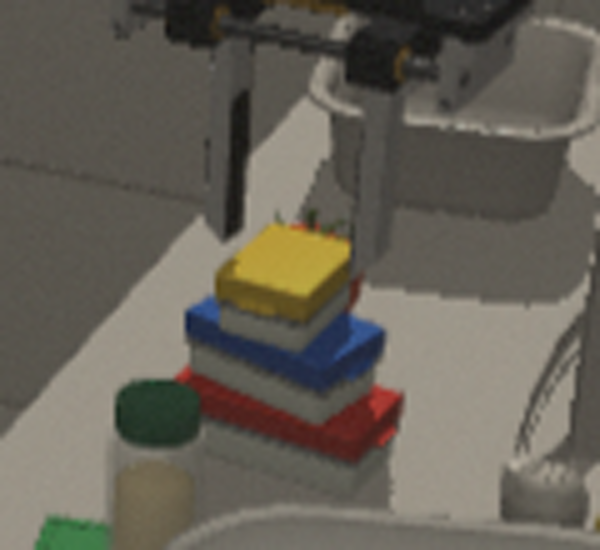

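```bash
python3 - <<'E'
from h import *
for uv in [(355.6,198),(384.4,202)]:
    for z in (81,95,105): print(uv,z,back("side",uv,z))
a=snapshot("top"); cv2.imwrite("pics/t4.png",cv2.resize(a[180:280,180:320],None,fx=5,fy=5,interpolation=cv2.INTER_CUBIC)[:,:,::-1])
E
```

```text
(355.6, 198) 81 [467.83712516 129.8305484 ]
(355.6, 198) 95 [476.71647168 103.67803167]
(355.6, 198) 105 [483.05886205  84.99766258]
(384.4, 202) 81 [536.26095866 139.93902642]
(384.4, 202) 95 [543.38903219 113.52778837]
(384.4, 202) 105 [548.48051328  94.66261834]
```

View pics/t4.png

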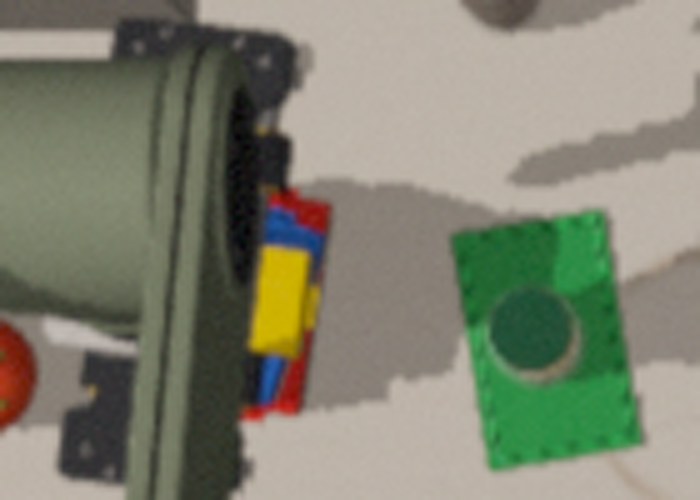

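The tips appear about 23 mm above the nominal TCP, so I'll descend in small steps and watch the force.

Request:
{"method": "jog_arm", "body": {"commands": [{"linear":[0,0,2],"yaw":0,"hand":60},{"linear":[0,0,4],"yaw":0,"hand":60},{"linear":[0,0,5],"yaw":0,"hand":60},{"linear":[0,0,5.5],"yaw":0,"hand":60},{"linear":[0,0,5.5],"yaw":0,"hand":60}]}}

```text
clock: 9.43
ee_pos: [511.9, 85.8, 74.2]
tool_rot: [[0.114, 0.994, -0.001], [0.994, -0.114, 0.0], [-0.0, -0.001, -1.0]]
ft_force: [-1.0, -0.0, -0.3]
width: 59.9
gripper_force: 0.0
```

Request:
{"method": "jog_arm", "body": {"commands": [{"linear":[0,0,1],"yaw":0,"hand":60},{"linear":[0,0,2],"yaw":0,"hand":60},{"linear":[0,0,3],"yaw":0,"hand":60},{"linear":[0,0,3],"yaw":0,"hand":60},{"linear":[0,0,3],"yaw":0,"hand":60}]}}

```text
clock: 9.85
ee_pos: [512.2, 85.7, 71.5]
tool_rot: [[0.114, 0.994, -0.0], [0.994, -0.114, 0.0], [-0.0, -0.0, -1.0]]
ft_force: [-0.5, 0.3, -0.1]
width: 59.9
gripper_force: 0.0
```

Request:
{"method": "jog_arm", "body": {"commands": [{"linear":[0,0,0.5],"yaw":0,"hand":60},{"linear":[0,0,1],"yaw":0,"hand":60},{"linear":[0,0,2],"yaw":0,"hand":60},{"linear":[0,0,2],"yaw":0,"hand":60},{"linear":[0,0,2],"yaw":0,"hand":60}]}}

```text
clock: 10.27
ee_pos: [512.1, 85.8, 69.5]
tool_rot: [[0.114, 0.994, -0.0], [0.994, -0.114, 0.0], [0.0, -0.0, -1.0]]
ft_force: [0.0, 0.5, 0.1]
width: 59.7
gripper_force: 0.0
```

Request:
{"method": "jog_arm", "body": {"commands": [{"linear":[0,0,0.5],"yaw":0,"hand":60},{"linear":[0,0,1],"yaw":0,"hand":60},{"linear":[0,0,2],"yaw":0,"hand":60},{"linear":[0,0,2],"yaw":0,"hand":60},{"linear":[0,0,2],"yaw":0,"hand":60}]}}

```text
clock: 10.68
ee_pos: [512.1, 85.8, 67.4]
tool_rot: [[0.114, 0.994, -0.0], [0.994, -0.114, 0.0], [-0.0, -0.0, -1.0]]
ft_force: [-0.4, 0.3, 0.4]
width: 59.8
gripper_force: 0.0
```

```bash
python3 - <<'E'
from h import *
a=snapshot("side"); cv2.imwrite("pics/s5.png",cv2.resize(a[170:240,340:410],None,fx=8,fy=8,interpolation=cv2.INTER_CUBIC)[:,:,::-1])
E
```

```text
(no output)
```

View pics/s5.png

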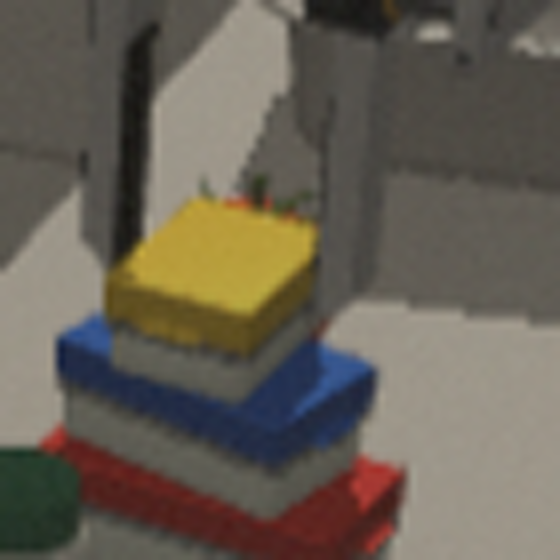

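The fingertips, at about s5 (345,325), still sit around z≈89, beside the lid. I'll lower further.

Request:
{"method": "jog_arm", "body": {"commands": [{"linear":[0,0,2],"yaw":0,"hand":60},{"linear":[0,0,4],"yaw":0,"hand":60},{"linear":[0,0,6],"yaw":0,"hand":60},{"linear":[0,0,7],"yaw":0,"hand":60},{"linear":[0,0,7],"yaw":0,"hand":60}]}}

```text
clock: 11.15
ee_pos: [511.8, 85.7, 60.1]
tool_rot: [[0.114, 0.994, -0.001], [0.994, -0.114, 0.0], [-0.0, -0.001, -1.0]]
ft_force: [-0.5, 0.6, 0.2]
width: 60.1
gripper_force: 0.0
```

Request:
{"method": "jog_arm", "body": {"commands": [{"linear":[0,0,1],"yaw":0,"hand":60},{"linear":[0,0,2],"yaw":0,"hand":60},{"linear":[0,0,3],"yaw":0,"hand":60},{"linear":[0,0,4],"yaw":0,"hand":60},{"linear":[0,0,4],"yaw":0,"hand":60}]}}

```text
clock: 11.57
ee_pos: [512.0, 85.7, 56.3]
tool_rot: [[0.114, 0.994, -0.0], [0.994, -0.114, 0.0], [-0.0, -0.0, -1.0]]
ft_force: [-0.5, 0.7, 0.5]
width: 59.9
gripper_force: 0.0
```

Request:
{"method": "jog_arm", "body": {"commands": [{"linear":[0,0,0],"yaw":0,"hand":54},{"linear":[0,0,0],"yaw":0,"hand":50},{"linear":[0,0,0],"yaw":0,"hand":46},{"linear":[0,0,0],"yaw":0,"hand":42},{"linear":[0,0,0],"yaw":0,"hand":38}], "squeeze": 15}}

```text
clock: 11.98
ee_pos: [511.8, 85.8, 56.5]
tool_rot: [[0.114, 0.994, -0.001], [0.994, -0.114, 0.0], [-0.0, -0.001, -1.0]]
ft_force: [-1.0, 0.2, 1.6]
width: 46.0
gripper_force: 15.0
```

Request:
{"method": "jog_arm", "body": {"commands": [{"linear":[0,0,0],"yaw":0,"hand":38},{"linear":[0,0,0],"yaw":0,"hand":38},{"linear":[0,0,0],"yaw":0,"hand":38}]}}

```text
clock: 12.23
ee_pos: [511.9, 85.8, 56.5]
tool_rot: [[0.114, 0.994, -0.001], [0.994, -0.114, 0.0], [-0.0, -0.001, -1.0]]
ft_force: [-2.4, 0.4, 1.7]
width: 45.8
gripper_force: 15.0
```

Request:
{"method": "jog_arm", "body": {"commands": [{"linear":[0,0,-5],"yaw":0,"hand":38},{"linear":[0,0,-20],"yaw":0,"hand":38},{"linear":[0,0,-45],"yaw":0,"hand":38},{"linear":[0,0,-75],"yaw":0,"hand":38},{"linear":[0,0,-90],"yaw":0,"hand":38}]}}

```text
clock: 12.65
ee_pos: [514.5, 85.7, 149.9]
tool_rot: [[0.114, 0.993, 0.006], [0.994, -0.114, -0.0], [0.001, 0.006, -1.0]]
ft_force: [0.6, -0.0, -0.8]
width: 46.0
gripper_force: 15.0
```

Request:
{"method": "jog_arm", "body": {"commands": [{"linear":[0,0,0],"yaw":0.05,"hand":38},{"linear":[0,0,0],"yaw":0.15,"hand":38},{"linear":[0,0,0],"yaw":0.26,"hand":38},{"linear":[0,0,0],"yaw":0.38,"hand":38},{"linear":[0,0,0],"yaw":0.5,"hand":38}]}}

```text
clock: 13.07
ee_pos: [512.5, 85.7, 146.6]
tool_rot: [[0.581, 0.814, 0.001], [0.814, -0.581, -0.0], [0.0, 0.001, -1.0]]
ft_force: [-0.7, 0.0, -0.2]
width: 46.2
gripper_force: 15.0
```

Request:
{"method": "jog_arm", "body": {"commands": [{"linear":[0,0,0],"yaw":0.12,"hand":38},{"linear":[0,0,0],"yaw":0.24,"hand":38},{"linear":[0,0,0],"yaw":0.36,"hand":38},{"linear":[0,0,0],"yaw":0.48,"hand":38},{"linear":[0,0,0],"yaw":0.58,"hand":38}]}}

```text
clock: 13.48
ee_pos: [512.5, 85.7, 146.4]
tool_rot: [[0.932, 0.363, 0.001], [0.363, -0.932, -0.0], [0.001, 0.0, -1.0]]
ft_force: [-0.6, -0.3, -2.4]
width: 46.0
gripper_force: 15.0
```

Request:
{"method": "jog_arm", "body": {"commands": [{"linear":[0,0,0],"yaw":0.1,"hand":38},{"linear":[0,0,0],"yaw":0.17,"hand":38},{"linear":[0,0,0],"yaw":0.2,"hand":38},{"linear":[0,0,0],"yaw":0.2,"hand":38}]}}

```text
clock: 13.82
ee_pos: [512.5, 85.6, 146.5]
tool_rot: [[0.985, 0.175, 0.001], [0.175, -0.985, -0.0], [0.001, 0.0, -1.0]]
ft_force: [0.5, 0.2, -2.0]
width: 46.0
gripper_force: 15.0
```

Request:
{"method": "jog_arm", "body": {"commands": [{"linear":[-2,8,0],"yaw":0,"hand":38},{"linear":[-6,23,0],"yaw":0,"hand":38},{"linear":[-13,46,0],"yaw":0,"hand":38},{"linear":[-20,70,0],"yaw":0,"hand":38},{"linear":[-27,97,0],"yaw":0,"hand":38}]}}

```text
clock: 14.23
ee_pos: [502.4, -15.5, 146.6]
tool_rot: [[0.984, 0.178, 0.0], [0.178, -0.984, -0.0], [0.0, 0.0, -1.0]]
ft_force: [0.2, -0.3, -1.8]
width: 45.9
gripper_force: 15.0
```

Request:
{"method": "jog_arm", "body": {"commands": [{"linear":[-5,19,0],"yaw":0,"hand":38},{"linear":[-11,39,0],"yaw":0,"hand":38},{"linear":[-16,58,0],"yaw":0,"hand":38},{"linear":[-22,77,0],"yaw":0,"hand":38},{"linear":[-27,97,0],"yaw":0,"hand":38}]}}

```text
clock: 14.65
ee_pos: [492.7, -116.3, 146.6]
tool_rot: [[0.984, 0.176, 0.0], [0.176, -0.984, -0.0], [0.0, 0.0, -1.0]]
ft_force: [0.1, 1.0, -1.9]
width: 45.7
gripper_force: 15.0
```

Request:
{"method": "jog_arm", "body": {"commands": [{"linear":[-5,19,0],"yaw":0,"hand":38},{"linear":[-11,39,0],"yaw":0,"hand":38},{"linear":[-16,58,0],"yaw":0,"hand":38},{"linear":[-22,77,0],"yaw":0,"hand":38},{"linear":[-27,97,0],"yaw":0,"hand":38}]}}

```text
clock: 15.07
ee_pos: [483.0, -216.4, 146.5]
tool_rot: [[0.984, 0.176, -0.0], [0.176, -0.984, -0.0], [-0.0, 0.0, -1.0]]
ft_force: [-0.3, -0.5, -1.5]
width: 45.9
gripper_force: 15.0
```

Request:
{"method": "jog_arm", "body": {"commands": [{"linear":[-7,24,0],"yaw":0,"hand":38},{"linear":[-15,50,0],"yaw":0,"hand":38},{"linear":[-21,74,0],"yaw":0,"hand":38},{"linear":[-26,90,0],"yaw":0,"hand":38},{"linear":[-27.5,96.4,0],"yaw":0,"hand":38}]}}

```text
clock: 15.48
ee_pos: [472.7, -317.9, 146.5]
tool_rot: [[0.985, 0.174, -0.0], [0.174, -0.985, -0.002], [-0.0, 0.001, -1.0]]
ft_force: [0.4, 0.2, -2.3]
width: 46.0
gripper_force: 15.0
```

Request:
{"method": "jog_arm", "body": {"commands": [{"linear":[0,0,10],"yaw":0,"hand":38},{"linear":[0,0,30],"yaw":0,"hand":38},{"linear":[0,0,55],"yaw":0,"hand":38},{"linear":[0,0,80],"yaw":0,"hand":38},{"linear":[0,0,100],"yaw":0,"hand":38}]}}

```text
clock: 15.9
ee_pos: [472.6, -312.3, 44.0]
tool_rot: [[0.984, 0.177, -0.002], [0.177, -0.984, 0.002], [-0.001, -0.003, -1.0]]
ft_force: [-0.8, -1.3, -2.2]
width: 46.3
gripper_force: 15.0
```

Request:
{"method": "jog_arm", "body": {"commands": [{"linear":[0,0,15],"yaw":0,"hand":38},{"linear":[0,0,25],"yaw":0,"hand":38},{"linear":[0,0,30],"yaw":0,"hand":38},{"linear":[0,0,32],"yaw":0,"hand":38},{"linear":[0,0,32],"yaw":0,"hand":38}]}}

```text
clock: 16.32
ee_pos: [473.8, -314.4, 14.7]
tool_rot: [[0.984, 0.176, 0.0], [0.176, -0.984, -0.0], [0.0, 0.0, -1.0]]
ft_force: [0.3, -0.4, -1.3]
width: 45.8
gripper_force: 15.0
```

Request:
{"method": "jog_arm", "body": {"commands": [{"linear":[0,0,4],"yaw":0,"hand":38},{"linear":[0,0,8],"yaw":0,"hand":38},{"linear":[0,0,11],"yaw":0,"hand":38},{"linear":[0,0,13],"yaw":0,"hand":38},{"linear":[0,0,14],"yaw":0,"hand":38}]}}

```text
clock: 16.73
ee_pos: [473.4, -314.6, 0.3]
tool_rot: [[0.984, 0.176, -0.0], [0.176, -0.984, 0.0], [-0.0, -0.0, -1.0]]
ft_force: [0.3, -0.9, -1.8]
width: 46.6
gripper_force: 15.0
```

Request:
{"method": "jog_arm", "body": {"commands": [{"linear":[0,0,2],"yaw":0,"hand":38},{"linear":[0,0,4],"yaw":0,"hand":38},{"linear":[0,0,6],"yaw":0,"hand":38},{"linear":[0,0,7],"yaw":0,"hand":38},{"linear":[0,0,7],"yaw":0,"hand":38}]}}

```text
clock: 17.15
ee_pos: [473.3, -314.5, -6.8]
tool_rot: [[0.984, 0.176, -0.001], [0.176, -0.984, 0.0], [-0.0, -0.001, -1.0]]
ft_force: [0.6, -0.1, -1.8]
width: 45.9
gripper_force: 15.0
```

Request:
{"method": "jog_arm", "body": {"commands": [{"linear":[0,0,1],"yaw":0,"hand":38},{"linear":[0,0,2],"yaw":0,"hand":38},{"linear":[0,0,3],"yaw":0,"hand":38},{"linear":[0,0,3.3],"yaw":0,"hand":38},{"linear":[0,0,3.3],"yaw":0,"hand":38}]}}

```text
clock: 17.57
ee_pos: [473.7, -314.8, -9.4]
tool_rot: [[0.984, 0.176, 0.0], [0.176, -0.984, -0.0], [0.0, 0.0, -1.0]]
ft_force: [-1.4, 0.3, 0.4]
width: 45.8
gripper_force: 15.0
```

Request:
{"method": "jog_arm", "body": {"commands": [{"linear":[0,0,0],"yaw":0,"hand":48},{"linear":[0,0,0],"yaw":0,"hand":52},{"linear":[0,0,0],"yaw":0,"hand":60},{"linear":[0,0,0],"yaw":0,"hand":66},{"linear":[0,0,0],"yaw":0,"hand":66}]}}

```text
clock: 17.98
ee_pos: [473.7, -314.7, -9.7]
tool_rot: [[0.984, 0.176, 0.0], [0.176, -0.984, -0.0], [0.0, 0.0, -1.0]]
ft_force: [-0.1, 0.1, -0.4]
width: 64.9
gripper_force: 0.0
```

Request:
{"method": "jog_arm", "body": {"commands": [{"linear":[0,0,-10],"yaw":0,"hand":66},{"linear":[0,0,-40],"yaw":0,"hand":66},{"linear":[0,0,-75],"yaw":0,"hand":66},{"linear":[0,0,-115],"yaw":0,"hand":66},{"linear":[0,0,-140],"yaw":0,"hand":66}]}}

```text
clock: 18.4
ee_pos: [475.1, -316.0, 135.1]
tool_rot: [[0.984, 0.176, 0.004], [0.176, -0.984, -0.004], [0.004, 0.004, -1.0]]
ft_force: [1.0, -0.3, 0.5]
width: 66.1
gripper_force: 0.0
```

Request:
{"method": "jog_arm", "body": {"commands": [{"linear":[54,-193,0],"yaw":0,"hand":70},{"linear":[54,-193,0],"yaw":0,"hand":70},{"linear":[54,-193,0],"yaw":0,"hand":70},{"linear":[54,-193,0],"yaw":0,"hand":70},{"linear":[54,-193,0],"yaw":0,"hand":70}]}}

```text
clock: 18.82
ee_pos: [492.7, -112.7, 131.2]
tool_rot: [[0.984, 0.176, 0.001], [0.176, -0.984, 0.0], [0.001, -0.0, -1.0]]
ft_force: [0.6, 0.2, -0.7]
width: 69.7
gripper_force: 0.0
```

Request:
{"method": "jog_arm", "body": {"commands": [{"linear":[54,-195,0],"yaw":0,"hand":70},{"linear":[54,-195,0],"yaw":0,"hand":70},{"linear":[54,-195,0],"yaw":0,"hand":70},{"linear":[54,-195,0],"yaw":0,"hand":70},{"linear":[54,-195,0],"yaw":0,"hand":70}]}}

```text
clock: 19.23
ee_pos: [511.6, 88.9, 131.3]
tool_rot: [[0.984, 0.177, 0.001], [0.177, -0.984, 0.0], [0.002, -0.0, -1.0]]
ft_force: [0.1, 0.1, -0.4]
width: 70.2
gripper_force: 0.0
```

Request:
{"method": "jog_arm", "body": {"commands": [{"linear":[0,0,0],"yaw":0.489,"hand":70},{"linear":[0,0,0],"yaw":0.489,"hand":70},{"linear":[0,0,0],"yaw":0.489,"hand":70},{"linear":[0,0,0],"yaw":0.489,"hand":70},{"linear":[0,0,0],"yaw":0.489,"hand":70}]}}

```text
clock: 19.65
ee_pos: [511.7, 86.5, 131.0]
tool_rot: [[0.951, -0.308, 0.001], [-0.308, -0.951, -0.0], [0.001, -0.0, -1.0]]
ft_force: [0.7, -0.1, 0.7]
width: 70.1
gripper_force: 0.0
```

```bash
python3 - <<'E'
from h import *
a=snapshot("side"); cv2.imwrite("pics/s6.png",cv2.resize(a[150:390,200:440],None,fx=2.5,fy=2.5,interpolation=cv2.INTER_CUBIC)[:,:,::-1])
t=snapshot("top")
cv2.imwrite("pics/t6.png",t[:,:,::-1])
# lid top (z=36) seen from above inside yellow mat region, and jar cap
print(read_state()["ee_pos"],read_state()["tool_rot"][0])
m=mask(t,"green"); 
E
```

```text
[511.77269315  86.2643568  130.83078583] [ 9.52571858e-01 -3.04312862e-01  7.32258802e-04]
```

View pics/s6.png

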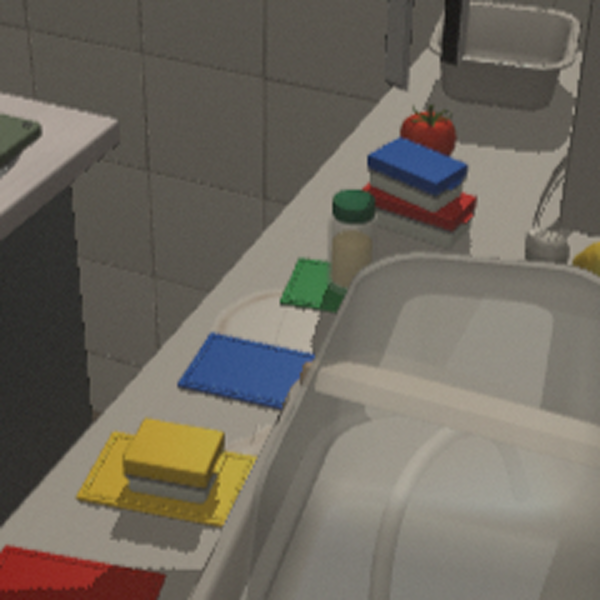

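The yellow box is upright and centred on its mat, at s6 (172,455). The blue and red boxes are undisturbed. Next is the blue box.

Request:
{"method": "jog_arm", "body": {"commands": [{"linear":[1,0,20],"yaw":0,"hand":70},{"linear":[1,0,50],"yaw":0,"hand":70},{"linear":[1,0,75],"yaw":0,"hand":70},{"linear":[1,0,90],"yaw":0,"hand":70},{"linear":[1,0,96],"yaw":0,"hand":70}]}}

```text
clock: 20.17
ee_pos: [510.0, 85.7, 31.6]
tool_rot: [[0.952, -0.305, -0.005], [-0.305, -0.952, 0.0], [-0.005, 0.002, -1.0]]
ft_force: [-0.3, -0.0, -0.3]
width: 69.7
gripper_force: 0.0
```

Request:
{"method": "jog_arm", "body": {"commands": [{"linear":[0,0,2],"yaw":0,"hand":66},{"linear":[0,0,5],"yaw":0,"hand":64},{"linear":[0,0,8],"yaw":0,"hand":64},{"linear":[0,0,10],"yaw":0,"hand":64},{"linear":[0,0,10],"yaw":0,"hand":60}]}}

```text
clock: 20.58
ee_pos: [513.1, 85.9, 24.8]
tool_rot: [[0.952, -0.307, 0.001], [-0.307, -0.952, 0.0], [0.001, -0.0, -1.0]]
ft_force: [-0.2, -0.2, 0.8]
width: 61.4
gripper_force: 0.0
```

Request:
{"method": "jog_arm", "body": {"commands": [{"linear":[0,0,0],"yaw":0,"hand":56},{"linear":[0,0,0],"yaw":0,"hand":53},{"linear":[0,0,0],"yaw":0,"hand":50},{"linear":[0,0,0],"yaw":0,"hand":46},{"linear":[0,0,0],"yaw":0,"hand":42}], "squeeze": 20}}

```text
clock: 21.0
ee_pos: [513.2, 86.3, 24.8]
tool_rot: [[0.952, -0.307, 0.001], [-0.307, -0.952, 0.001], [0.001, -0.001, -1.0]]
ft_force: [-0.2, 1.3, 1.9]
width: 49.9
gripper_force: 20.0
```

Request:
{"method": "jog_arm", "body": {"commands": [{"linear":[0,0,0],"yaw":0,"hand":42},{"linear":[0,0,0],"yaw":0,"hand":42},{"linear":[0,0,0],"yaw":0,"hand":42}]}}

```text
clock: 21.25
ee_pos: [513.2, 86.3, 24.8]
tool_rot: [[0.952, -0.307, 0.001], [-0.307, -0.952, 0.001], [0.001, -0.001, -1.0]]
ft_force: [-0.0, 1.8, 2.4]
width: 49.9
gripper_force: 20.0
```

Request:
{"method": "jog_arm", "body": {"commands": [{"linear":[0,0,-5],"yaw":0,"hand":42},{"linear":[0,0,-20],"yaw":0,"hand":42},{"linear":[0,0,-45],"yaw":0,"hand":42},{"linear":[0,0,-75],"yaw":0,"hand":42},{"linear":[0,0,-90],"yaw":0,"hand":42}]}}

```text
clock: 21.67
ee_pos: [513.2, 85.4, 116.5]
tool_rot: [[0.952, -0.307, 0.002], [-0.307, -0.952, -0.001], [0.002, 0.001, -1.0]]
ft_force: [1.2, -0.4, -1.7]
width: 49.8
gripper_force: 20.0
```

Request:
{"method": "jog_arm", "body": {"commands": [{"linear":[0,0,0],"yaw":-0.06,"hand":42},{"linear":[0,0,0],"yaw":-0.18,"hand":42},{"linear":[0,0,0],"yaw":-0.3,"hand":42},{"linear":[0,0,0],"yaw":-0.412,"hand":42},{"linear":[0,0,0],"yaw":-0.412,"hand":42}]}}

```text
clock: 22.08
ee_pos: [511.2, 85.4, 113.3]
tool_rot: [[0.995, 0.101, -0.003], [0.101, -0.995, -0.001], [-0.003, 0.001, -1.0]]
ft_force: [0.0, -0.6, -2.9]
width: 49.8
gripper_force: 20.0
```

Request:
{"method": "jog_arm", "body": {"commands": [{"linear":[-2,8,0],"yaw":0,"hand":42},{"linear":[-5,23,0],"yaw":0,"hand":42},{"linear":[-10,44,0],"yaw":0,"hand":42},{"linear":[-15,65,0],"yaw":0,"hand":42},{"linear":[-20,87,0],"yaw":0,"hand":42}]}}

```text
clock: 22.5
ee_pos: [500.3, -3.9, 113.8]
tool_rot: [[0.995, 0.098, -0.002], [0.098, -0.995, -0.001], [-0.002, 0.0, -1.0]]
ft_force: [0.5, 0.0, -2.0]
width: 49.6
gripper_force: 20.0
```

Request:
{"method": "jog_arm", "body": {"commands": [{"linear":[-5,22,0],"yaw":0,"hand":42},{"linear":[-10,44,0],"yaw":0,"hand":42},{"linear":[-15,66,0],"yaw":0,"hand":42},{"linear":[-20,87,0],"yaw":0,"hand":42},{"linear":[-25,109,0],"yaw":0,"hand":42}]}}

```text
clock: 22.92
ee_pos: [486.1, -115.1, 113.8]
tool_rot: [[0.995, 0.097, -0.002], [0.097, -0.995, -0.0], [-0.002, -0.0, -1.0]]
ft_force: [-0.2, -0.6, -1.8]
width: 50.2
gripper_force: 20.0
```

Request:
{"method": "jog_arm", "body": {"commands": [{"linear":[-5,20,0],"yaw":0,"hand":42},{"linear":[-9,40,0],"yaw":0,"hand":42},{"linear":[-12,55,0],"yaw":0,"hand":42},{"linear":[-14.5,65.6,0],"yaw":0,"hand":42},{"linear":[-14.5,65.6,0],"yaw":0,"hand":42}]}}

```text
clock: 23.33
ee_pos: [478.6, -182.5, 114.0]
tool_rot: [[0.995, 0.095, -0.001], [0.095, -0.995, -0.001], [-0.001, 0.001, -1.0]]
ft_force: [-0.4, -0.6, -2.0]
width: 49.7
gripper_force: 20.0
```

Request:
{"method": "jog_arm", "body": {"commands": [{"linear":[0,0,10],"yaw":0,"hand":42},{"linear":[0,0,35],"yaw":0,"hand":42},{"linear":[0,0,65],"yaw":0,"hand":42},{"linear":[0,0,85],"yaw":0,"hand":42},{"linear":[0,0,95],"yaw":0,"hand":42}]}}

```text
clock: 23.75
ee_pos: [476.4, -177.4, 15.4]
tool_rot: [[0.995, 0.1, -0.006], [0.1, -0.995, 0.004], [-0.006, -0.004, -1.0]]
ft_force: [-0.5, 0.1, -2.8]
width: 50.0
gripper_force: 20.0
```

Request:
{"method": "jog_arm", "body": {"commands": [{"linear":[0,0,6],"yaw":0,"hand":42},{"linear":[0,0,14],"yaw":0,"hand":42},{"linear":[0,0,20],"yaw":0,"hand":42},{"linear":[0,0,23],"yaw":0,"hand":42},{"linear":[0,0,24],"yaw":0,"hand":42}]}}

```text
clock: 24.17
ee_pos: [479.8, -180.4, -4.6]
tool_rot: [[0.995, 0.1, 0.0], [0.1, -0.995, -0.0], [0.0, 0.0, -1.0]]
ft_force: [0.5, 0.2, -2.9]
width: 49.6
gripper_force: 20.0
```

Request:
{"method": "jog_arm", "body": {"commands": [{"linear":[0,0,0],"yaw":0,"hand":42},{"linear":[0,0,0],"yaw":0,"hand":42}]}}

```text
clock: 24.33
ee_pos: [480.1, -180.7, -4.1]
tool_rot: [[0.995, 0.099, 0.001], [0.099, -0.995, -0.001], [0.001, 0.001, -1.0]]
ft_force: [0.2, -0.0, -2.3]
width: 49.9
gripper_force: 20.0
```

Request:
{"method": "jog_arm", "body": {"commands": [{"linear":[0,0,1],"yaw":0,"hand":42},{"linear":[0,0,2],"yaw":0,"hand":42},{"linear":[0,0,3],"yaw":0,"hand":42},{"linear":[0,0,3.6],"yaw":0,"hand":42},{"linear":[0,0,3.6],"yaw":0,"hand":42}]}}

```text
clock: 24.75
ee_pos: [479.8, -180.5, -7.2]
tool_rot: [[0.995, 0.1, 0.0], [0.1, -0.995, -0.0], [0.0, 0.0, -1.0]]
ft_force: [-1.7, 1.0, 6.1]
width: 49.9
gripper_force: 20.0
```

Request:
{"method": "jog_arm", "body": {"commands": [{"linear":[0,0,0],"yaw":0,"hand":52},{"linear":[0,0,0],"yaw":0,"hand":56},{"linear":[0,0,0],"yaw":0,"hand":62},{"linear":[0,0,0],"yaw":0,"hand":66},{"linear":[0,0,0],"yaw":0,"hand":66}]}}

```text
clock: 25.17
ee_pos: [479.5, -180.3, -8.4]
tool_rot: [[0.995, 0.1, 0.0], [0.1, -0.995, -0.0], [0.0, 0.0, -1.0]]
ft_force: [-0.5, 0.4, 0.2]
width: 65.7
gripper_force: 0.0
```

Request:
{"method": "jog_arm", "body": {"commands": [{"linear":[0,0,-10],"yaw":0,"hand":66},{"linear":[0,0,-40],"yaw":0,"hand":66},{"linear":[0,0,-75],"yaw":0,"hand":66},{"linear":[0,0,-115],"yaw":0,"hand":66},{"linear":[0,0,-140],"yaw":0,"hand":66}]}}

```text
clock: 25.58
ee_pos: [481.1, -181.2, 136.2]
tool_rot: [[0.995, 0.1, 0.005], [0.1, -0.995, -0.003], [0.004, 0.003, -1.0]]
ft_force: [0.1, 0.1, 0.9]
width: 65.9
gripper_force: 0.0
```

Request:
{"method": "jog_arm", "body": {"commands": [{"linear":[31,-130,0],"yaw":0,"hand":70},{"linear":[31,-130,0],"yaw":0,"hand":70},{"linear":[31,-130,0],"yaw":0,"hand":70},{"linear":[31,-130,0],"yaw":0,"hand":70}]}}

```text
clock: 25.92
ee_pos: [497.5, -42.9, 132.7]
tool_rot: [[0.995, 0.104, 0.001], [0.104, -0.995, 0.002], [0.001, -0.002, -1.0]]
ft_force: [-0.9, 0.3, -0.5]
width: 69.8
gripper_force: 0.0
```

Request:
{"method": "jog_arm", "body": {"commands": [{"linear":[31.4,-130.6,0],"yaw":0.236,"hand":70},{"linear":[31.4,-130.6,0],"yaw":0.236,"hand":70},{"linear":[31.4,-130.6,0],"yaw":0.236,"hand":70},{"linear":[31.4,-130.6,0],"yaw":0.236,"hand":70},{"linear":[31.4,-130.6,0],"yaw":0.236,"hand":70}]}}

```text
clock: 26.33
ee_pos: [515.8, 88.8, 132.3]
tool_rot: [[0.991, -0.131, 0.001], [-0.131, -0.991, 0.001], [0.001, -0.001, -1.0]]
ft_force: [-1.0, 0.1, -0.1]
width: 70.1
gripper_force: 0.0
```

Request:
{"method": "jog_arm", "body": {"commands": [{"linear":[0,0,0],"yaw":0,"hand":70},{"linear":[0,0,0],"yaw":0,"hand":70}]}}

```text
clock: 26.5
ee_pos: [515.5, 84.4, 131.9]
tool_rot: [[0.991, -0.136, 0.0], [-0.136, -0.991, -0.001], [0.0, 0.001, -1.0]]
ft_force: [-0.9, 1.0, 0.3]
width: 70.0
gripper_force: 0.0
```

```bash
python3 - <<'E'
from h import *
a=snapshot("side"); cv2.imwrite("pics/s7.png",cv2.resize(a[150:390,200:440],None,fx=2.5,fy=2.5,interpolation=cv2.INTER_CUBIC)[:,:,::-1])
t=snapshot("top"); cv2.imwrite("pics/t7.png",t[:,:,::-1])
s=read_state(); print(s["ee_pos"],s["tool_rot"][0])
print("red(side)",rect("side",a,"red",(335,200,400,255),34))
E
```

```text
[515.53469508  83.8334322  131.74172586] [ 9.90505021e-01 -1.37476533e-01 -7.32358829e-05]
red(side) (((489.4552917480469, 141.07424926757812), (93.91462707519531, 159.99960327148438), 26.254222869873047), 141)
```

View pics/s7.png

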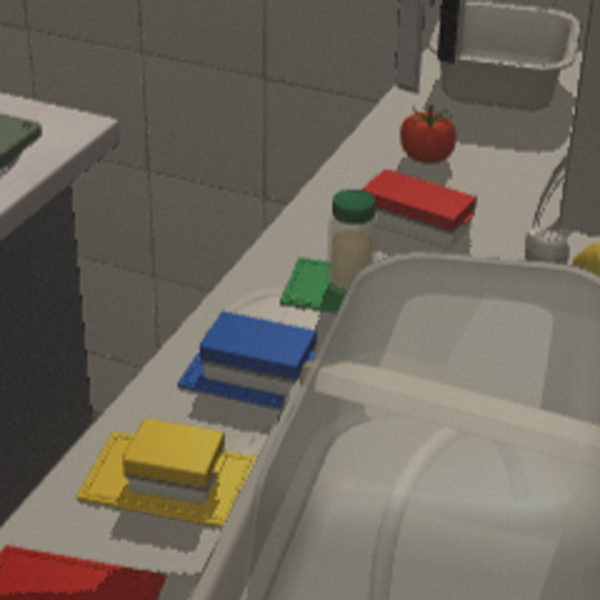

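The blue box is on its mat at s7 (258,345), and the red one stays as it was at (420,200). Now to grasp red.

Request:
{"method": "jog_arm", "body": {"commands": [{"linear":[0,0,25],"yaw":0,"hand":70},{"linear":[0,0,60],"yaw":0,"hand":70},{"linear":[0,0,90],"yaw":0,"hand":70},{"linear":[0,0,112],"yaw":0,"hand":70},{"linear":[0,0,122],"yaw":0,"hand":70}]}}

```text
clock: 27.02
ee_pos: [512.4, 83.8, 6.3]
tool_rot: [[0.99, -0.138, -0.006], [-0.138, -0.99, -0.0], [-0.006, 0.001, -1.0]]
ft_force: [-1.0, -0.5, 0.7]
width: 70.0
gripper_force: 0.0
```

Request:
{"method": "jog_arm", "body": {"commands": [{"linear":[0,0,4],"yaw":0,"hand":68},{"linear":[0,0,10],"yaw":0,"hand":66},{"linear":[0,0,14],"yaw":0,"hand":64},{"linear":[0,0,17],"yaw":0,"hand":62},{"linear":[0,0,17],"yaw":0,"hand":60}]}}

```text
clock: 27.43
ee_pos: [516.2, 85.2, -6.9]
tool_rot: [[0.991, -0.136, 0.001], [-0.136, -0.991, -0.0], [0.001, -0.0, -1.0]]
ft_force: [0.1, 0.3, 0.2]
width: 60.2
gripper_force: 0.0
```

Request:
{"method": "jog_arm", "body": {"commands": [{"linear":[0,0,0],"yaw":0,"hand":56},{"linear":[0,0,0],"yaw":0,"hand":53},{"linear":[0,0,0],"yaw":0,"hand":50},{"linear":[0,0,0],"yaw":0,"hand":46},{"linear":[0,0,0],"yaw":0,"hand":42}], "squeeze": 25}}

```text
clock: 27.85
ee_pos: [516.3, 85.8, -6.7]
tool_rot: [[0.991, -0.136, 0.001], [-0.136, -0.991, 0.001], [0.001, -0.001, -1.0]]
ft_force: [-0.5, 3.2, 1.3]
width: 50.2
gripper_force: 25.0
```

Request:
{"method": "jog_arm", "body": {"commands": [{"linear":[0,0,0],"yaw":0,"hand":42},{"linear":[0,0,0],"yaw":0,"hand":42},{"linear":[0,0,0],"yaw":0,"hand":42}]}}

```text
clock: 28.1
ee_pos: [516.3, 85.8, -6.6]
tool_rot: [[0.991, -0.136, 0.001], [-0.136, -0.991, 0.001], [0.001, -0.001, -1.0]]
ft_force: [-0.3, 3.4, 6.7]
width: 49.6
gripper_force: 25.0
```

Request:
{"method": "jog_arm", "body": {"commands": [{"linear":[0,0,-6],"yaw":0,"hand":42},{"linear":[0,0,-25],"yaw":0,"hand":42},{"linear":[0,0,-60],"yaw":0,"hand":42},{"linear":[0,0,-98],"yaw":0,"hand":42},{"linear":[0,0,-125],"yaw":0,"hand":42}]}}

```text
clock: 28.52
ee_pos: [515.2, 84.4, 119.2]
tool_rot: [[0.991, -0.136, -0.0], [-0.136, -0.991, -0.002], [-0.0, 0.002, -1.0]]
ft_force: [1.7, -0.7, -3.5]
width: 49.7
gripper_force: 25.0
```

Request:
{"method": "jog_arm", "body": {"commands": [{"linear":[0,0,0],"yaw":-0.06,"hand":42},{"linear":[0,0,0],"yaw":-0.16,"hand":42},{"linear":[0,0,0],"yaw":-0.26,"hand":42},{"linear":[0,0,0],"yaw":-0.334,"hand":42},{"linear":[0,0,0],"yaw":-0.334,"hand":42}]}}

```text
clock: 28.93
ee_pos: [514.0, 84.5, 116.4]
tool_rot: [[0.98, 0.198, -0.003], [0.198, -0.98, -0.001], [-0.003, 0.001, -1.0]]
ft_force: [-0.1, -0.0, -2.3]
width: 50.0
gripper_force: 25.0
```

Request:
{"method": "jog_arm", "body": {"commands": [{"linear":[-2,8,0],"yaw":0,"hand":42},{"linear":[-6,23,0],"yaw":0,"hand":42},{"linear":[-13,45,0],"yaw":0,"hand":42},{"linear":[-20,67,0],"yaw":0,"hand":42},{"linear":[-27,90,0],"yaw":0,"hand":42}]}}

```text
clock: 29.35
ee_pos: [505.7, -9.8, 117.0]
tool_rot: [[0.981, 0.195, -0.002], [0.195, -0.981, -0.001], [-0.002, 0.0, -1.0]]
ft_force: [0.6, -0.3, -2.7]
width: 49.8
gripper_force: 25.0
```

Request:
{"method": "jog_arm", "body": {"commands": [{"linear":[-6,21,0],"yaw":0,"hand":42},{"linear":[-13,43,0],"yaw":0,"hand":42},{"linear":[-19,64,0],"yaw":0,"hand":42},{"linear":[-26,86,0],"yaw":0,"hand":42},{"linear":[-32,107,0],"yaw":0,"hand":42}]}}

```text
clock: 29.77
ee_pos: [495.1, -121.4, 117.1]
tool_rot: [[0.981, 0.194, -0.002], [0.194, -0.981, -0.0], [-0.002, 0.0, -1.0]]
ft_force: [0.9, -1.2, -3.0]
width: 49.3
gripper_force: 25.0
```

Request:
{"method": "jog_arm", "body": {"commands": [{"linear":[-6,21,0],"yaw":0,"hand":42},{"linear":[-13,43,0],"yaw":0,"hand":42},{"linear":[-19,64,0],"yaw":0,"hand":42},{"linear":[-26,86,0],"yaw":0,"hand":42},{"linear":[-32,107,0],"yaw":0,"hand":42}]}}

```text
clock: 30.18
ee_pos: [484.6, -232.4, 117.0]
tool_rot: [[0.981, 0.194, -0.002], [0.194, -0.981, -0.0], [-0.002, -0.0, -1.0]]
ft_force: [1.0, -0.9, -2.6]
width: 49.8
gripper_force: 25.0
```

Request:
{"method": "jog_arm", "body": {"commands": [{"linear":[-6,21,0],"yaw":0,"hand":42},{"linear":[-13,43,0],"yaw":0,"hand":42},{"linear":[-19,64,0],"yaw":0,"hand":42},{"linear":[-26,86,0],"yaw":0,"hand":42},{"linear":[-32,107,0],"yaw":0,"hand":42}]}}

```text
clock: 30.6
ee_pos: [474.1, -343.4, 116.8]
tool_rot: [[0.981, 0.194, -0.002], [0.194, -0.981, 0.0], [-0.002, -0.001, -1.0]]
ft_force: [0.4, 0.4, -3.7]
width: 49.8
gripper_force: 25.0
```

Request:
{"method": "jog_arm", "body": {"commands": [{"linear":[-7,23,0],"yaw":0,"hand":42},{"linear":[-15,48,0],"yaw":0,"hand":42},{"linear":[-22,72,0],"yaw":0,"hand":42},{"linear":[-27,89,0],"yaw":0,"hand":42},{"linear":[-29,95,0],"yaw":0,"hand":42}]}}

```text
clock: 31.02
ee_pos: [464.1, -444.0, 116.8]
tool_rot: [[0.981, 0.192, -0.002], [0.192, -0.981, -0.001], [-0.002, 0.001, -1.0]]
ft_force: [0.1, 0.5, -3.5]
width: 50.1
gripper_force: 25.0
```

Request:
{"method": "jog_arm", "body": {"commands": [{"linear":[0,0,10],"yaw":0,"hand":42},{"linear":[0,0,35],"yaw":0,"hand":42},{"linear":[0,0,65],"yaw":0,"hand":42},{"linear":[0,0,85],"yaw":0,"hand":42},{"linear":[0,0,95],"yaw":0,"hand":42}]}}

```text
clock: 31.43
ee_pos: [463.4, -436.2, 17.6]
tool_rot: [[0.98, 0.197, -0.006], [0.197, -0.98, 0.007], [-0.004, -0.008, -1.0]]
ft_force: [-0.7, 1.1, -3.9]
width: 49.8
gripper_force: 25.0
```

Request:
{"method": "jog_arm", "body": {"commands": [{"linear":[0,0,5],"yaw":0,"hand":42},{"linear":[0,0,13],"yaw":0,"hand":42},{"linear":[0,0,19],"yaw":0,"hand":42},{"linear":[0,0,22],"yaw":0,"hand":42},{"linear":[0,0,22],"yaw":0,"hand":42}]}}

```text
clock: 31.85
ee_pos: [466.1, -440.8, 0.7]
tool_rot: [[0.98, 0.197, 0.0], [0.197, -0.98, -0.0], [0.0, 0.0, -1.0]]
ft_force: [-0.5, 0.1, -2.4]
width: 49.8
gripper_force: 25.0
```

Request:
{"method": "jog_arm", "body": {"commands": [{"linear":[0,0,0],"yaw":0,"hand":42},{"linear":[0,0,0],"yaw":0,"hand":42},{"linear":[0,0,0],"yaw":0,"hand":42}]}}

```text
clock: 32.1
ee_pos: [466.4, -441.4, 1.5]
tool_rot: [[0.981, 0.196, 0.001], [0.196, -0.981, -0.001], [0.001, 0.001, -1.0]]
ft_force: [1.0, 0.2, -2.4]
width: 49.7
gripper_force: 25.0
```

Request:
{"method": "jog_arm", "body": {"commands": [{"linear":[0,0,1],"yaw":0,"hand":42},{"linear":[0,0,2],"yaw":0,"hand":42},{"linear":[0,0,3],"yaw":0,"hand":42},{"linear":[0,0,4],"yaw":0,"hand":42},{"linear":[0,0,4],"yaw":0,"hand":42}]}}

```text
clock: 32.52
ee_pos: [466.0, -440.9, -2.6]
tool_rot: [[0.98, 0.197, -0.0], [0.197, -0.98, -0.0], [-0.0, 0.0, -1.0]]
ft_force: [-2.5, 2.3, 1.4]
width: 50.0
gripper_force: 25.0
```

Request:
{"method": "jog_arm", "body": {"commands": [{"linear":[0,0,0],"yaw":0,"hand":52},{"linear":[0,0,0],"yaw":0,"hand":56},{"linear":[0,0,0],"yaw":0,"hand":62},{"linear":[0,0,0],"yaw":0,"hand":66},{"linear":[0,0,0],"yaw":0,"hand":66}]}}

```text
clock: 32.93
ee_pos: [466.1, -440.9, -3.4]
tool_rot: [[0.981, 0.196, 0.0], [0.196, -0.981, -0.0], [0.0, 0.0, -1.0]]
ft_force: [0.9, 0.4, 0.6]
width: 65.6
gripper_force: 0.0
```

Request:
{"method": "jog_arm", "body": {"commands": [{"linear":[0,0,-10],"yaw":0,"hand":66},{"linear":[0,0,-40],"yaw":0,"hand":66},{"linear":[0,0,-75],"yaw":0,"hand":66},{"linear":[0,0,-115],"yaw":0,"hand":66},{"linear":[0,0,-150],"yaw":0,"hand":66}]}}

```text
clock: 33.35
ee_pos: [466.1, -440.9, 149.6]
tool_rot: [[0.98, 0.197, 0.001], [0.197, -0.98, -0.001], [0.001, 0.001, -1.0]]
ft_force: [0.1, -0.6, -0.4]
width: 65.7
gripper_force: 0.0
```

Request:
{"method": "jog_arm", "body": {"commands": [{"linear":[-180,60,0],"yaw":0,"hand":66},{"linear":[-180,60,0],"yaw":0,"hand":66},{"linear":[-180,60,0],"yaw":0,"hand":66},{"linear":[-180,60,0],"yaw":0,"hand":66},{"linear":[-180,60,0],"yaw":0,"hand":66}]}}

```text
clock: 33.77
ee_pos: [297.7, -537.1, 147.9]
tool_rot: [[0.981, 0.194, -0.001], [0.194, -0.981, -0.002], [-0.001, 0.002, -1.0]]
ft_force: [0.4, -0.3, -0.2]
width: 66.1
gripper_force: 0.0
```

```bash
python3 - <<'E'
from h import *
t=snapshot("top")
w=cv2.resize(t[205:305,160:500],None,fx=2.3,fy=4,interpolation=cv2.INTER_CUBIC); 
w=cv2.resize(t[210:300,260:490],None,fx=3.4,fy=3.4,interpolation=cv2.INTER_CUBIC)
M=dict(yellow=((472.1,-314.6),10.1,60,46,36),blue=((479.8,-179.9),5.7,80,50,38),red=((466.5,-440.9),11.3,98,50,40))
for k,((x,y),a,l,b,z) in M.items():
    P=cv2.boxPoints(((x,y),(l,b),a))
    q=np.array([(proj("top",(*p,z))-[260,210]+.5)*3.4 for p in P]); cv2.polylines(w,[q.astype(int)],True,(0,0,0),1)
q=(proj("top",(502.6,-41.5,91))-[260,210]+.5)*3.4; cv2.circle(w,tuple(q.astype(int)),int(21/1215*568*3.4),(0,0,0),1)
cv2.imwrite("pics/t8.png",w[:,:,::-1])
a=snapshot("side"); cv2.imwrite("pics/s8.png",a[150:430,160:440][:,:,::-1].repeat(2,0).repeat(2,1))
print(back("top",(174,255),31))
E
```

```text
[482.8651322  216.03111833]
```

View pics/t8.png

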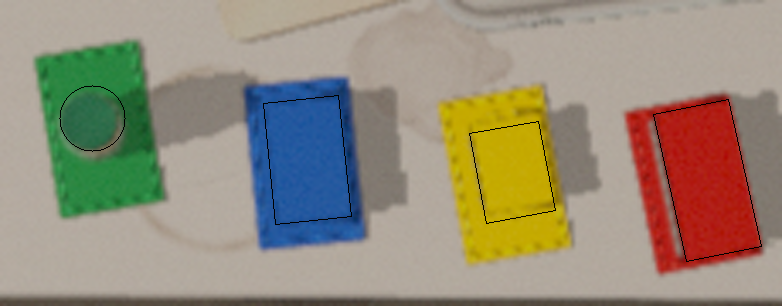

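Each box and the jar coincides with its predicted outline, and the tomato hasn't been touched. I'll settle and hand in.

Request:
{"method": "jog_arm", "body": {"commands": [{"linear":[0,0,0],"yaw":0,"hand":66},{"linear":[0,0,0],"yaw":0,"hand":66},{"linear":[0,0,0],"yaw":0,"hand":66},{"linear":[0,0,0],"yaw":0,"hand":66}]}}

```text
clock: 34.2
ee_pos: [302.7, -534.1, 146.7]
tool_rot: [[0.98, 0.199, 0.0], [0.199, -0.98, 0.0], [0.0, -0.0, -1.0]]
ft_force: [0.5, -0.1, -0.4]
width: 66.1
gripper_force: 0.0
```

```bash
python3 -c "
from workcell import *
print(close_job())"
```

```text
the job is handed in; nothing more can be done
None
```

The three boxes and the jar are each set upright on the mat of their own colour, matching their target outlines in the last top picture; the tomato was left alone, and the job was handed in at about 34 s (no verdict was returned).

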